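Load a pedal enclosure into the shuttle reaming jig

TASK

Load the bare aluminium enclosure into the reaming jig: first pull up the jig's red T-handle plunger and twist it a quarter turn so that it stays up in its rest notch, then draw the carriage all the way out from under the green guide arm. Then lift the bare enclosure out of the wooden rack (fingers only fit at its ends), set it down upright and let go, take it again by its sides or from behind, and slide it along the carriage fully home in the nest until the brass spring catch clicks in behind it. Leave the carriage out and the plunger parked up, because I still have to scribe the box, and leave the two painted enclosures, the file and the sanding block where they are.

Things in the scene. Friction and masses are not known exactly. Their poses are not given: they have to be found in the camera images.
- plunger (a joint): Lift of the sprung index plunger, m: 0 = down, its pin locking the carriage; 0.012 = resting in the notch; 0.022 = upper stop. Spring pulls it down with 5 N at 0, 9 N at 0.012, 11 N at 0.018. It turns only while lifted 0.016 or more (down, its cross pin sits in a deep slot).
- plunger_turn (a joint): Turn of the plunger with its T-handle, rad, counter-clockwise from above positive: 0 = T-bar along the jig's x; stops at +-1.7. Rest notches at +1.57 and -1.57 (either is right), each about 0.2 rad wide either way: turned there and let down it drops 3 mm into the notch and stays up at 0.012. Let go at another angle it is not parked.
- plunger_grip (a point): Centre of the plunger's red T-bar, rising and turning with it: bar 38 long (its x), 12 thick (its y), 16 high; 100 above the cart top when down. Thin stem below, over a dark collar 24 across whose top is 29 below the bar's centre. Free all round: the green guide arm (top 100 above the cart top) begins 55 beyond it in the jig's +x.
- carriage (a joint): Position of the carriage on its slide, m: 0 = under the green guide arm (start, locked by the plunger), 0.140 = drawn out against its stop. Grows along the jig's -y; about 3 N of friction; stays where it is left.
- carriage_handle (a point): On the axis of the carriage's black upright round handle, 20 in diameter, 35 tall (50 to 85 above the cart top); this point is 68 above the cart top. Axes of the jig: the carriage is drawn out along this point's -y, 140. With the carriage in, the green arm (85 to 100 high) begins 37 from this axis in +y.
- nest_home (a point): On the carriage: centre of the enclosure when fully home, 50 above the cart top, 18 above the carriage floor. x = slide-in direction, along its 60 length. Back stop at +30, its lip reaching 12 back, 3 over the enclosure: it must slide in, not drop in. Side rails leave 2 each side; with the flared mouth and catch they stand 10 above the floor, so fingers at its sides stay 11 or more above the floor.
- nest_apron (a point): On the carriage, 92 before (-x) nest_home, same height and axes: centre of an enclosure set down, length along x, on the open flat front of the carriage (32 above the cart top), clear of rails and catch, ready to be slid 92 in +x. Fingers at its ends have 50 or more free here; they can not follow it home.
- catch (a joint): Brass leaf spring catch at the mouth of the nest (its +y side), rad: 0 = sprung in, the nose standing 4 to 5 mm in the path, 2 to 3 mm behind the trailing end of an enclosure at home; a sliding enclosure pushes it out to about 0.1 with 2 to 4 N; near 0 again once it has clicked behind.
- blank_center (a point): Centre of the bare, unpainted (pale silver) aluminium enclosure, a closed box 60 (x) by 46 (y) by 36 (z), about 130 g, same either end first, three dark holes in the top. Starts upright in one of the rack's three bays, length along the rack's x, centre 26 above the cart top.
- box_blue_center (a point): Centre of a blue painted enclosure of the same size in another bay of the rack; leave it.
- box_red_center (a point): Centre of a red painted enclosure of the same size in another bay of the rack; leave it.
- rack: Plywood rack, fixed, origin under its centre: 74 (x) by 174 (y); three bays 56 apart along y with dividers 32 high. Enclosures stand on its 8 thick floor, tops 44 above the cart top, flanks only 10 apart: fingers fit only at their ends (x), above lips 13 high that stand 2.5 beyond the ends.
- sanding_block_center (a point): Centre of the grey rubber sanding block, 72 by 42 by 30, lying on the cart; leave it.
- file_center (a point): Ferrule of the half-round file lying on the cart, 10 above the cart top: purple grip 100 long to its -x, steel blade 117 to its +x, up to 24 wide, 20 high; leave it.
Mind the look-alikes: they are no part of the job. What is shaped like the part that bears blank_center but orange or turquoise is not meant.

How it is judged:
By the outcome, as a careful person would: the job done as asked, in the order asked, and still so for the second after the job is handed in, with the robot touching nothing.
It also fails if it takes over 72 s, if anything falls off the work surface, if the arm or the gripper's body presses on something with over 40 N, if the wrist force passes 120 N, or if a joint passes its speed limit or range.

ROBOT

A 6-joint arm with a two-finger parallel gripper is mounted at the origin on the work surface. World frame = base frame: x ahead of the robot, y to its left, z up, the work surface at z = 0. Lengths are in mm, angles in rad, forces in N, time in s.
With the tool pointing down it reaches from about 275 to 850 mm from the base axis. Payload 19 kg.
Tool frame: the origin (TCP) lies at the very end of the fingers, on their centre line; the grasp point (between the pads) lies 19 mm behind it; z points along the fingers, y is the line along which they close (so a half turn about z gives the same grasp; the last joint's range is limited). The gripper opens to 85 mm and grips with 20 to 120 N. Pads are 22 mm wide; open, the fingers measure 114 mm over their backs; the gripper's body (76 mm by 85 mm) begins 54 mm behind the grasp point. The pads swing forward as they close: fully open they stand 13 mm farther back than shut.
Start: joints at [-0.134, 0.15, 1.437, -0, 1.554, -0.134], TCP at [574.966, -0.015, 194.967] pointing down, gripper open.
Joint ranges: [-2.8, 2.8], [-0.68, 2.1], [0.12, 2.68], [-1.39, 4.53], [0.16, 2.79], [-2.81, 2.81]. Speed limits (rad/s): [1.89, 1.89, 2.22, 3.01, 3.01, 3.01].

INTERFACE

Orientations are given as a unit quaternion [w, x, y, z].
In Python, from workcell import bot gives the robot as it stands.
- The arm moves only by the tool play_rows, never from a script. Its argument "increments" is a list of rows, each a list of 3 entries, a list of its own where there are three numbers: the shift along the world's x, y, z in m, then the turn, a rotation vector about the world's x, y, z in rad, then the opening, from 0 (shut) to 1 (fully open). A call has 1 to 20 rows; each row shifts and turns the commanded pose from where the row before left it; what a row does not reach is not made up. A row lasts 1/12 s, in which the tool goes at most 41.7 mm and 7.16 degrees, less where a joint would pass 70% of its speed; a pose out of reach is approached as far as the arm can. A call with a gripper value outside its range is refused whole. The fingers move at their own pace and stop on an object; "force" is the grip in N (left out, the last holds). Time passes only in rows, so rows that do not move let the fingers close. It gives the time, the measured TCP pose, the force, the opening and the grip force at its end, in the units of the state.
- bot.state(): the state, without advancing time (a new reading comes with each control period).
- bot.get_image(name): name is "scene" or "side" or "wrist"; returns a dict with "frame" (384x512x3 uint8, red, green, blue), "z_map" (384x512 float32, mm along the optical axis (not along the pixel's ray), 0 where there is no reading), "fx", "fy", "cx", "cy" (pixels), "extrinsics" (4x4, takes a point from world to camera coordinates); the wrist camera has in their place "mount" (4x4, takes a point from camera to tool coordinates, whose origin is the TCP and whose axes are the flange's). Camera axes: x right, y down, z forward; pixel columns grow to the right and rows downward; lengths in mm; the calibration is good to about 2 mm. The wrist camera is an equidistant fisheye: a pixel r from the principal point sees the ray r / f radians off the axis. A picture is of the moment at which its call begins: read the wrist's pose just before it.
- bot.close_job(): hands the job in; it is judged then, once.
Trained networks look in a picture, given as the dict that the camera call returned (one of the last four; its "shot" number tells which), for a name from the list of things; names that differ only in an ending like _2 or _b are one class to them, and where a whole thing is asked for, a point or a joint stands for the part that bears it (a point fixed in the world has none). Each returns a list of dicts, best first, with "score" (0 to 1); they miss things now and then, are a little off and sometimes report something else, mostly with a low value. They report only what shows in the picture. A call takes as long as a camera call. They do not tell look-alikes from the thing itself.
- bot.masks_of(thing, picture): "region" (384x512 bool, what is visible of it).
- bot.pinpoint(thing, picture): "at" ([x, y, z] in mm, in the coordinates of the camera as it stood for that picture, good to about 4 mm: a listed point, or the origin of a listed thing).
The state is a dict: "time": time; "joint_pos": joint angles; "joint_velocities": joint speeds; "joint_efforts": joint torques, N m; "eef_pos": TCP position; "ee_rot": TCP orientation; "force": force on the tool from outside, world axes, zero at the start; "ft_torque": the same for the moment, N m; "width": finger opening in mm; "grip_force": force on a finger pad.
Only numpy, scipy, OpenCV 4.12 (cv2) and the standard library are available. Lean on these libraries where they do the work, as an engineer would, in place of code of your own. Each camera call takes 0.05 s, during which the arm holds its last target. There are 200 camera calls.

## Working session

There is one attempt and no reset: what is moved stays moved. The work goes in short steps, Python scripts to look and compute and a tool call to move; the robot and the scene stay as the last step left them, time stands still between calls to the robot, and variables do not carry over. Pictures are saved under pics/ and viewed, at most 10 in all, crops included, and the job is handed in when it is done.

Besides the shell and the picture viewer there is one more tool, called by a JSON object that holds its "api" and its "payload". play_rows: Moves the arm, as the interface text tells. Its arguments: {"type":"object","properties":{"increments":{"type":"array"},"force":{"type":"number"}},"required":["increments"]}

```bash
mkdir -p pics; cat > h.py <<'E'
import numpy as np, cv2
from workcell import bot
from scipy.spatial.transform import Rotation as R
def world(im,p):
    E=np.array(im["extrinsics"]); return (np.linalg.inv(E)@np.r_[p,1])[:3]
def pix(im,p):
    return round(p[0]/p[2]*im["fx"]+im["cx"]),round(p[1]/p[2]*im["fy"]+im["cy"])
def cloud(im,m):
    v,u=np.nonzero(m&(im["z_map"]>0)); z=im["z_map"][v,u]
    P=np.c_[(u-im["cx"])/im["fx"]*z,(v-im["cy"])/im["fy"]*z,z,np.ones(len(z))]
    return (P@np.linalg.inv(np.array(im["extrinsics"])).T)[:,:3]
E
python3 - <<'E'
from h import *
ims={n:bot.get_image(n) for n in("scene","side")}
cv2.imwrite("pics/a.png",cv2.cvtColor(np.vstack([ims["scene"]["frame"],ims["side"]["frame"]]),cv2.COLOR_RGB2BGR)[:, :] if 0 else cv2.resize(cv2.cvtColor(np.hstack([ims["scene"]["frame"],ims["side"]["frame"]]),cv2.COLOR_RGB2BGR),(800,300)))
cv2.imwrite("pics/scene.png",cv2.resize(cv2.cvtColor(ims["scene"]["frame"],cv2.COLOR_RGB2BGR),(800,600)))
cv2.imwrite("pics/side.png",cv2.resize(cv2.cvtColor(ims["side"]["frame"],cv2.COLOR_RGB2BGR),(800,600)))
for t in "plunger_grip carriage_handle nest_home nest_apron blank_center box_blue_center box_red_center rack sanding_block_center file_center".split():
  for n,im in ims.items():
    for d in bot.pinpoint(t,im)[:4]: print(t,n,round(d["score"],2),np.round(world(im,d["at"])),pix(im,d["at"]))
E
```

```text
plunger_grip scene 0.55 [ 488. -104.   99.] (126, 176)
plunger_grip side 0.62 [ 490. -105.   97.] (331, 155)
carriage_handle scene 0.91 [ 582. -166.   68.] (92, 226)
carriage_handle scene 0.67 [509. 349.  28.] (350, 190)
carriage_handle side 0.61 [ 581. -161.   68.] (304, 148)
carriage_handle side 0.5 [507. 351.  23.] (239, 303)
nest_home side 0.6 [632. -84.  54.] (274, 161)
nest_apron side 0.72 [540. -95.  47.] (309, 170)
blank_center scene 0.93 [622. 271.  17.] (326, 238)
blank_center scene 0.78 [391. 223.  21.] (281, 160)
blank_center scene 0.62 [505. 237.  22.] (297, 195)
blank_center scene 0.58 [508. 295.  28.] (325, 192)
blank_center side 0.85 [622. 275.  14.] (206, 259)
blank_center side 0.8 [508. 241.  23.] (265, 263)
blank_center side 0.78 [386. 229.  19.] (326, 281)
blank_center side 0.42 [718. 193.  15.] (188, 223)
box_blue_center scene 0.8 [506. 292.  29.] (323, 191)
box_blue_center side 0.56 [506. 299.  27.] (252, 282)
box_red_center scene 0.84 [507. 353.  28.] (352, 189)
box_red_center side 0.67 [505. 352.  22.] (240, 304)
rack scene 0.9 [507. 293.   1.] (323, 200)
rack side 0.85 [508. 292.  -2.] (253, 290)
sanding_block_center scene 0.73 [717. 190.  15.] (294, 283)
sanding_block_center side 0.69 [718. 193.  12.] (189, 224)
file_center scene 0.68 [459. 134.  13.] (246, 187)
file_center scene 0.6 [508. 294.  -1.] (323, 201)
file_center side 0.85 [466. 134.   7.] (304, 244)
file_center side 0.73 [634. -85.  54.] (274, 161)
```

View pics/scene.png

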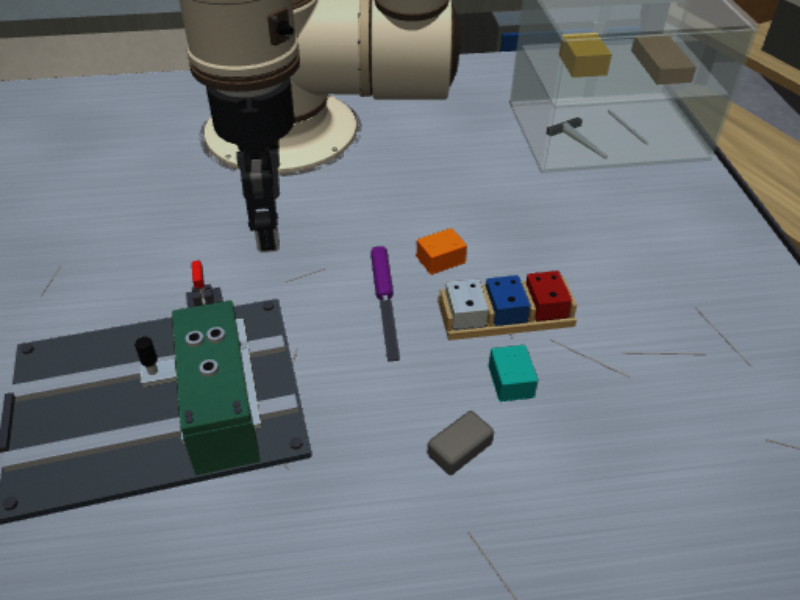

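View pics/side.png

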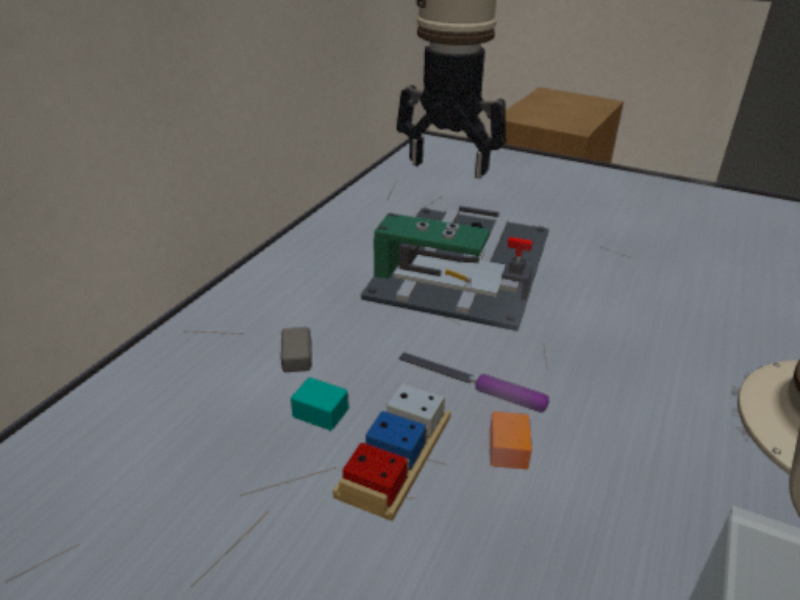

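The scene view shows these candidates: silver (297,195), blue (325,190) and red (352,189) in the rack, loose orange (281,160), and turquoise (328,238). The silver one in the rack's -y bay fits, being bare aluminium in a bay. Next I'll get the jig and rack yaw from depth, and an enlarged crop to confirm.

```bash
python3 - <<'E'
from h import *
ims={n:bot.get_image(n) for n in("scene","side")}
c=[]
for n,im in ims.items():
    f=im["frame"]; hsv=cv2.cvtColor(f,cv2.COLOR_RGB2HSV); H,S,V=[hsv[...,i].astype(int) for i in range(3)]
    allp=cloud(im,np.ones(H.shape,bool))
    def rect(nm,m,box,zr):
        P=cloud(im,m); k=(P[:,0]>box[0])&(P[:,0]<box[1])&(P[:,1]>box[2])&(P[:,1]<box[3])&(P[:,2]>zr[0])&(P[:,2]<zr[1])
        P=P[k]
        if len(P)<15: print(n,nm,"few",len(P));return
        r=cv2.minAreaRect(P[:,:2].astype(np.float32)); print(n,nm,len(P),np.round(r[0],1),np.round(r[1],1),round(r[2],1),"z",np.round(np.median(P[:,2]),1))
    T=np.ones(H.shape,bool)
    rect("green",(H>50)&(H<85)&(S>90),(450,850,-250,50),(92,106))
    rect("red T",((H<8)|(H>172))&(S>150),(440,540,-160,-50),(80,118))
    rect("plate",T,(380,900,-400,50),(6,22))
    rect("handle",T,(550,610,-200,-140),(74,95))
    rect("silver",(S<70),(460,550,200,266),(39,52))
    rect("blue",(H>100)&(H<125)&(S>120),(460,550,255,330),(39,52))
    rect("redb",((H<8)|(H>172))&(S>150),(460,550,310,400),(39,52))
    rect("carr",(S<60)&(V>120),(480,700,-230,0),(26,38))
    rect("rack",T,(440,580,180,420),(4,60))
s=ims["scene"]["frame"][170:215,270:380]; d=ims["side"]["frame"][130:215,220:360]
a=cv2.resize(s,(780,319),interpolation=3); b=cv2.resize(d,(440,267),interpolation=3)
b=np.pad(b,((0,0),(0,340),(0,0)))
cv2.imwrite("pics/crop.png",cv2.cvtColor(np.vstack([a,b]),cv2.COLOR_RGB2BGR))
E
```

```text
scene green 2844 [630.2 -84.8] [179.2  71.8] 7.3 z 100.0
scene red T 104 [ 488.7 -103.9] [36.8 11.4] 6.6 z 107.2
scene plate 13413 [ 583.  -167.4] [298.4 340.1] 7.4 z 12.4
scene handle 105 [ 581.9 -164.2] [18.4 18. ] 59.0 z 84.1
scene silver 479 [509.2 237.4] [46.2 62.2] 89.6 z 43.7
scene blue 447 [509.1 292.9] [60.7 45.9] 2.0 z 43.6
scene redb 433 [506.2 349.4] [46.5 60.3] 89.6 z 43.7
scene carr 539 [ 597.  -112.9] [172.2 135.6] 7.4 z 32.0
scene rack 2889 [497.9 310.5] [210.3 116.7] 84.3 z 37.8
side green 859 [626.8 -82.2] [176.4  75.3] 7.4 z 98.6
side red T 119 [485.3 -99.1] [37.  12.1] 12.9 z 101.1
side plate 2955 [ 599.1 -163.8] [259.7 344.6] 7.4 z 11.2
side handle 21 [ 579.1 -163.7] [16.1 17. ] 21.1 z 83.6
side silver 527 [506.4 239.1] [59.3 47.5] 1.5 z 42.9
side blue 589 [505.8 296.1] [59.  45.2] 1.5 z 43.0
side redb 691 [503.4 352.9] [58.4 45.2] 1.5 z 43.0
side carr 780 [ 581.3 -106.4] [196.6 123.7] 7.4 z 30.9
side rack 3391 [505.3 295.5] [ 74.6 176.6] 0.4 z 41.3
```

View pics/crop.png

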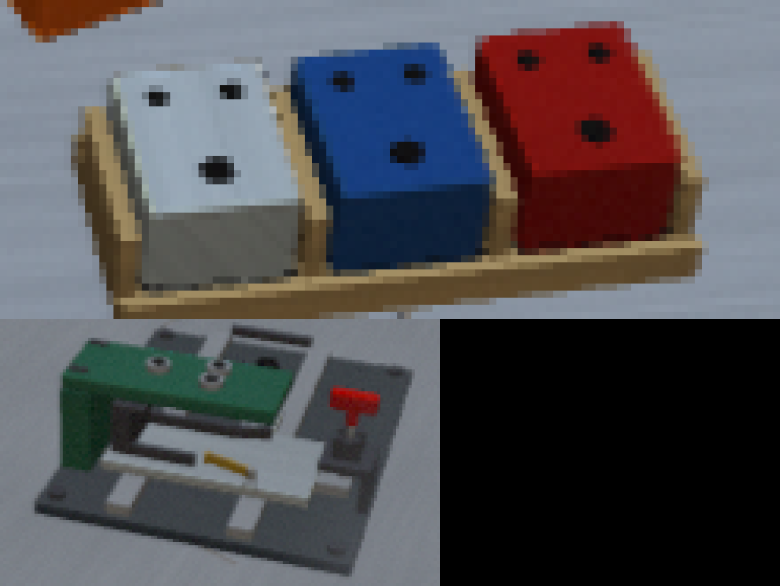

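```bash
python3 - <<'E'
from h import *
s=bot.state(); q=s["ee_rot"]; print(s["time"],s["eef_pos"],s["width"]); print(np.round(R.from_quat([q[1],q[2],q[3],q[0]]).as_matrix(),3))
E
```

```text
1.2 [ 5.74980159e+02 -2.77756325e-02  1.94990148e+02] 85.51925184532682
[[ 0.  1. -0.]
 [ 1. -0. -0.]
 [-0. -0. -1.]]
```

{"api": "play_rows", "payload": {"increments": [[[-0.0073, -0.0085, -0.004], [0, 0, -0.12], 0.5], [[-0.0073, -0.0085, -0.004], [0, 0, -0.12], 0.5], [[-0.0073, -0.0085, -0.004], [0, 0, -0.12], 0.5], [[-0.0073, -0.0085, -0.004], [0, 0, -0.12], 0.5], [[-0.0073, -0.0085, -0.004], [0, 0, -0.12], 0.5], [[-0.0073, -0.0085, -0.004], [0, 0, -0.12], 0.5], [[-0.0073, -0.0085, -0.004], [0, 0, -0.12], 0.5], [[-0.0073, -0.0085, -0.004], [0, 0, -0.12], 0.5], [[-0.0073, -0.0085, -0.004], [0, 0, -0.12], 0.5], [[-0.0073, -0.0085, -0.004], [0, 0, -0.12], 0.5], [[-0.0073, -0.0085, -0.004], [0, 0, -0.12], 0.5], [[-0.0073, -0.0085, -0.004], [0, 0, -0.12], 0.5], [[0, 0, 0], [0, 0, 0], 0.5], [[0, 0, 0], [0, 0, 0], 0.5]], "force": 60}}

```text
time: 2.37
eef_pos: [487.4, -102.1, 147.1]
ee_rot: [-0.0, 0.998, 0.067, 0.0]
force: [-0.2, -1.2, 0.4]
width: 42.6
grip_force: 0.0
```

```bash
cat >> h.py <<'E'
def wrist(th):
    s=bot.state(); q=s["ee_rot"]; M=R.from_quat([q[1],q[2],q[3],q[0]]).as_matrix(); t=np.array(s["eef_pos"])
    im=bot.get_image("wrist"); m=np.array(im["mount"])
    for x in th:
        for d in bot.pinpoint(x,im)[:2]: print(x,round(d["score"],2),np.round(M@((m@np.r_[d["at"],1])[:3])+t,1))
    return im
E
python3 - <<'E'
from h import *
im=wrist(["plunger_grip","carriage_handle","nest_home","nest_apron"])
cv2.imwrite("pics/w1.png",cv2.cvtColor(im["frame"],cv2.COLOR_RGB2BGR))
E
```

```text
plunger_grip 0.36 [ 578.5 -166.6   66.5]
carriage_handle 0.95 [ 578.7 -164.1   67.6]
nest_apron 0.74 [539.5 -94.9  50.5]
```

View pics/w1.png

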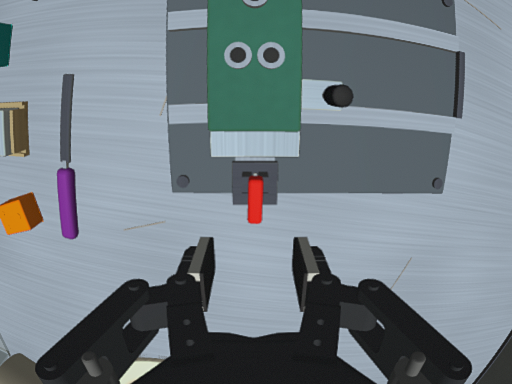

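The wrist view shows the red T-bar at (255,200), centred between the fingers and lined up with them. Descending and closing.

{"api": "play_rows", "payload": {"increments": [[[0, 0, -0.008], [0, 0, 0], 0.5], [[0, 0, -0.008], [0, 0, 0], 0.5], [[0, 0, -0.008], [0, 0, 0], 0.5], [[0, 0, -0.008], [0, 0, 0], 0.5], [[0, 0, -0.008], [0, 0, 0], 0.5], [[0, 0, -0.008], [0, 0, 0], 0.5], [[0, 0, -0.008], [0, 0, 0], 0.5], [[0, 0, -0.008], [0, 0, 0], 0.5], [[0, 0, 0], [0, 0, 0], 0.5], [[0, 0, 0], [0, 0, 0], 0], [[0, 0, 0], [0, 0, 0], 0], [[0, 0, 0], [0, 0, 0], 0], [[0, 0, 0], [0, 0, 0], 0], [[0, 0, 0], [0, 0, 0], 0], [[0, 0, 0], [0, 0, 0], 0]]}}

```text
time: 3.87
eef_pos: [487.5, -102.1, 83.2]
ee_rot: [0.0, 0.998, 0.065, 0.0]
force: [-0.7, 0.6, -0.2]
width: 0.0
grip_force: 0.0
```

```bash
python3 - <<'E'
from h import *
im=bot.get_image("wrist"); sc=bot.get_image("scene"); sd=bot.get_image("side")
a=cv2.resize(sc["frame"][120:250,60:200],(400,371)); b=cv2.resize(sd["frame"][90:220,260:400],(400,371))
cv2.imwrite("pics/w2.png",cv2.cvtColor(np.hstack([a,b]),cv2.COLOR_RGB2BGR))
print(bot.state()["eef_pos"],bot.state()["width"])
for n,i in (("scene",sc),("side",sd)):
    for d in bot.pinpoint("plunger_grip",i)[:2]: print(n,d["score"],world(i,d["at"]))
E
```

```text
[ 487.39496077 -102.02312801   83.04460155] 0.4568933226401788
scene 0.66 [ 487.14721346 -103.36939636   98.39790358]
side 0.51 [ 488.75870785 -104.71814232  100.50386984]
```

View pics/w2.png

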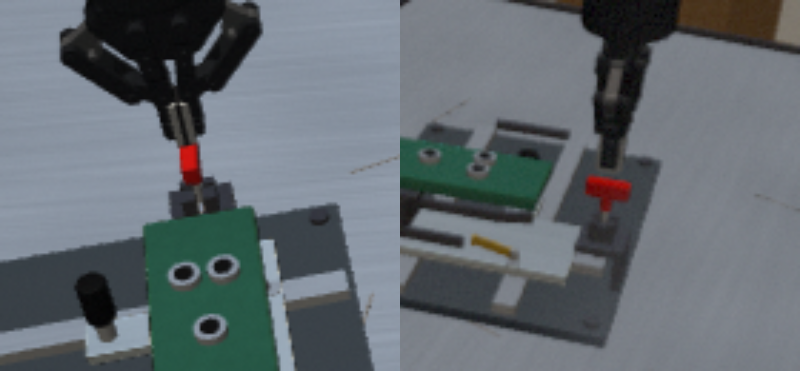

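The fingers closed above the bar rather than around it, so I'll measure the true fingertip height from depth.

```bash
python3 - <<'E'
from h import *
for n in("scene","side"):
    im=bot.get_image(n); hsv=cv2.cvtColor(im["frame"],cv2.COLOR_RGB2HSV)
    red=((hsv[...,0]<8)|(hsv[...,0]>172))&(hsv[...,1]>130)
    for nm,m in(("red",red),("non",~red)):
        P=cloud(im,m); k=(abs(P[:,0]-488)<30)&(abs(P[:,1]+102)<30)&(P[:,2]>76)&(P[:,2]<170); P=P[k]
        for z0 in range(76,170,8):
            q=P[(P[:,2]>=z0)&(P[:,2]<z0+8)]
            if len(q): print(n,nm,z0,len(q),np.round(q.mean(0)),np.round(np.ptp(q,axis=0)))
E
```

```text
scene red 76 2 [ 490. -102.   81.] [0. 4. 2.]
scene red 84 1 [ 502. -103.   91.] [0. 0. 0.]
scene red 92 14 [ 504. -102.   97.] [6. 9. 5.]
scene red 100 47 [ 498. -103.  106.] [24. 13.  7.]
scene red 108 20 [ 493. -103.  109.] [22.  9.  2.]
scene red 116 1 [ 495. -106.  119.] [0. 0. 0.]
scene non 76 1 [ 488. -102.   78.] [0. 0. 0.]
scene non 92 3 [ 493. -101.   98.] [30. 11.  3.]
scene non 100 5 [ 489. -100.  103.] [27. 10.  7.]
scene non 116 6 [ 497. -101.  123.] [ 2. 11.  2.]
scene non 124 44 [ 496. -101.  129.] [19. 26.  7.]
scene non 132 45 [ 496. -101.  136.] [10. 26.  8.]
scene non 140 52 [ 496. -102.  144.] [15. 26.  8.]
scene non 148 50 [ 496. -101.  152.] [27. 26.  8.]
scene non 156 56 [ 495. -102.  160.] [22. 39.  8.]
scene non 164 79 [ 497. -101.  167.] [27. 58.  6.]
side red 76 8 [ 485. -100.   82.] [8. 6. 4.]
side red 84 11 [ 486. -100.   88.] [15.  5.  8.]
side red 92 40 [486. -98.  96.] [36.  8.  8.]
side red 100 61 [ 485. -100.  105.] [37. 13.  7.]
side red 108 2 [ 471. -101.  108.] [2. 1. 0.]
side non 84 1 [ 468. -102.   92.] [0. 0. 0.]
side non 92 3 [ 468. -102.   97.] [3. 6. 7.]
side non 100 1 [ 487. -108.  106.] [0. 0. 0.]
side non 116 15 [485. -96. 121.] [19.  8.  6.]
side non 124 24 [484. -93. 128.] [20. 23.  7.]
side non 132 31 [486. -92. 136.] [22. 18.  8.]
side non 140 30 [483. -92. 144.] [19. 21.  8.]
side non 148 23 [484. -92. 152.] [19. 19.  8.]
side non 156 5 [480. -93. 159.] [17. 23.  6.]
side non 164 14 [478. -88. 167.] [21. 43.  5.]
```

Depth puts the closed fingertips at about z=117 while the reported TCP is at 83. The tips stop just above the bar top (108), and the tool reading is about 34 off in z. I'll open, descend 26 mm more and close.

{"api": "play_rows", "payload": {"increments": [[[0, 0, 0], [0, 0, 0], 0.5], [[0, 0, 0], [0, 0, 0], 0.5], [[0, 0, 0], [0, 0, 0], 0.5], [[0, 0, 0], [0, 0, 0], 0.5], [[0, 0, 0], [0, 0, 0], 0.5], [[0, 0, -0.006], [0, 0, 0], 0.5], [[0, 0, -0.006], [0, 0, 0], 0.5], [[0, 0, -0.005], [0, 0, 0], 0.5], [[0, 0, -0.005], [0, 0, 0], 0.5], [[0, 0, -0.004], [0, 0, 0], 0.5], [[0, 0, 0], [0, 0, 0], 0], [[0, 0, 0], [0, 0, 0], 0], [[0, 0, 0], [0, 0, 0], 0], [[0, 0, 0], [0, 0, 0], 0], [[0, 0, 0], [0, 0, 0], 0]]}}

```text
time: 5.47
eef_pos: [487.6, -102.4, 57.2]
ee_rot: [0.0, 0.998, 0.065, 0.0]
force: [1.1, -5.2, -0.8]
width: 10.2
grip_force: 60.8
```

```bash
python3 - <<'E'
from h import *
for n in("scene","side"):
    im=bot.get_image(n); hsv=cv2.cvtColor(im["frame"],cv2.COLOR_RGB2HSV)
    red=((hsv[...,0]<8)|(hsv[...,0]>172))&(hsv[...,1]>130)
    for nm,m in(("red",red),("non",~red)):
        P=cloud(im,m); k=(abs(P[:,0]-488)<25)&(abs(P[:,1]+102)<25)&(P[:,2]>70)&(P[:,2]<150); P=P[k]
        print(n,nm,len(P),np.histogram(P[:,2],range(70,151,8))[0])
    print(world(im,bot.pinpoint("plunger_grip",im)[0]["at"]) if bot.pinpoint("plunger_grip",im) else None)
E
```

```text
scene red 111 [ 0  2  1 17 79  7  4  1  0  0]
scene non 419 [50  1  1 22 40 44 47 48 73 93]
[ 485.99287571 -103.52798564  100.52213374]
side red 48 [ 0  9  3 15 21  0  0  0  0  0]
side non 148 [14  1  7 21 27 27 30 11  8  2]
[ 488.1073845  -103.36431268  100.07617461]
```

Gripped (width 10, 60 N). Lifting 19 mm, then a +90° turn.

{"api": "play_rows", "payload": {"increments": [[[0, 0, 0.005], [0, 0, 0], 0], [[0, 0, 0.005], [0, 0, 0], 0], [[0, 0, 0.005], [0, 0, 0], 0], [[0, 0, 0.0045], [0, 0, 0], 0], [[0, 0, 0], [0, 0, 0], 0], [[0, 0, 0], [0, 0, 0], 0]]}}

```text
time: 6.27
eef_pos: [487.2, -102.3, 76.1]
ee_rot: [0.0, 0.998, 0.065, -0.0]
force: [2.4, -6.1, -11.8]
width: 10.3
grip_force: 59.3
```

```bash
python3 - <<'E'
from h import *
for n in("scene","side"):
    im=bot.get_image(n)
    for d in bot.pinpoint("plunger_grip",im)[:2]: print(n,d["score"],world(im,d["at"]))
E
```

```text
scene 0.47 [ 484.30421465 -101.40596814  116.08412159]
side 0.61 [ 488.41079155 -104.01851585  115.68706704]
```

Lift confirmed: the -11.8 N reading matches the spring at about 18–19 mm. Turning.

{"api": "play_rows", "payload": {"increments": [[[0, 0, 0], [0, 0, 0.1], 0], [[0, 0, 0], [0, 0, 0.1], 0], [[0, 0, 0], [0, 0, 0.1], 0], [[0, 0, 0], [0, 0, 0.1], 0], [[0, 0, 0], [0, 0, 0.1], 0], [[0, 0, 0], [0, 0, 0.1], 0], [[0, 0, 0], [0, 0, 0.1], 0], [[0, 0, 0], [0, 0, 0.1], 0], [[0, 0, 0], [0, 0, 0.1], 0], [[0, 0, 0], [0, 0, 0.1], 0], [[0, 0, 0], [0, 0, 0.1], 0], [[0, 0, 0], [0, 0, 0.1], 0], [[0, 0, 0], [0, 0, 0.1], 0], [[0, 0, 0], [0, 0, 0.1], 0], [[0, 0, 0], [0, 0, 0.1], 0], [[0, 0, 0], [0, 0, 0.08], 0], [[0, 0, 0], [0, 0, 0], 0], [[0, 0, 0], [0, 0, 0], 0]]}}

```text
time: 7.97
eef_pos: [486.5, -101.9, 75.7]
ee_rot: [-0.001, 0.657, 0.754, -0.001]
force: [-5.5, -2.4, -12.5]
width: 10.2
grip_force: 59.4
```

{"api": "play_rows", "payload": {"increments": [[[0, 0, -0.003], [0, 0, 0], 0], [[0, 0, -0.003], [0, 0, 0], 0], [[0, 0, -0.001], [0, 0, 0], 0], [[0, 0, 0], [0, 0, 0], 0], [[0, 0, 0], [0, 0, 0], 0]]}}

```text
time: 8.38
eef_pos: [486.7, -101.9, 69.2]
ee_rot: [-0.001, 0.657, 0.754, -0.0]
force: [-6.3, -2.3, -8.1]
width: 10.4
grip_force: 60.0
```

{"api": "play_rows", "payload": {"increments": [[[0, 0, 0], [0, 0, 0], 0.4], [[0, 0, 0], [0, 0, 0], 0.4], [[0, 0, 0], [0, 0, 0], 0.4], [[0, 0, 0], [0, 0, 0], 0.4], [[0, 0, 0.01], [0, 0, 0], 0.4], [[0, 0, 0.015], [0, 0, 0], 0.4], [[0, 0, 0.015], [0, 0, 0], 0.4]]}}

```text
time: 8.97
eef_pos: [487.3, -101.9, 110.6]
ee_rot: [-0.0, 0.656, 0.755, -0.0]
force: [-0.6, -0.4, 1.0]
width: 33.9
grip_force: 0.0
```

```bash
python3 - <<'E'
from h import *
for n in("scene","side"):
    im=bot.get_image(n); hsv=cv2.cvtColor(im["frame"],cv2.COLOR_RGB2HSV)
    for d in bot.pinpoint("plunger_grip",im)[:2]: print(n,d["score"],world(im,d["at"]),pix(im,d["at"]))
    red=((hsv[...,0]<8)|(hsv[...,0]>172))&(hsv[...,1]>130)
    P=cloud(im,red); P=P[(abs(P[:,0]-488)<30)&(abs(P[:,1]+102)<30)&(P[:,2]>95)&(P[:,2]<130)]
    print(np.percentile(P[:,2],[2,50,98]),cv2.minAreaRect(P[:,:2].astype(np.float32)))
    P=cloud(im,~red); P=P[(abs(P[:,0]-488)<55)&(abs(P[:,1]+102)<30)&(P[:,2]>122)&(P[:,2]<180)]; print("tips",np.histogram(P[:,2],range(122,181,6))[0])
wrist(["carriage_handle"])
print(bot.state()["eef_pos"])
E
```

```text
scene 0.65 [ 488.4253871  -102.52432949  110.55734987] (126, 172)
[ 96.99948764 115.99760402 121.01683422] ((487.5501403808594, -103.93802642822266), (15.379705429077148, 36.374900817871094), 5.422024726867676)
tips [ 0  0  0  0 14 20 33 30 37]
side 0.53 [ 489.63742972 -103.92480896  107.61572404] (332, 152)
[ 98.80862117 116.76163464 119.58816276] ((485.53912353515625, -101.39286804199219), (11.907183647155762, 37.2775993347168), 8.618057250976562)
tips [ 0  0  0  0  6 21 31 29 31]
carriage_handle 0.98 [ 577.5 -165.1   68. ]
[ 487.0961728  -101.92419501  108.98424726]
```

Parked up: bar top at about 120 and turned along y. Next, the handle.

{"api": "play_rows", "payload": {"increments": [[[0.0093, -0.0062, 0], [0, 0, 0], 0.5], [[0.0093, -0.0062, 0], [0, 0, 0], 0.5], [[0.0093, -0.0062, 0], [0, 0, 0], 0.5], [[0.0093, -0.0062, 0], [0, 0, 0], 0.5], [[0.0093, -0.0062, 0], [0, 0, 0], 0.5], [[0.0093, -0.0062, 0], [0, 0, 0], 0.5], [[0.0093, -0.0062, 0], [0, 0, 0], 0.5], [[0.0093, -0.0062, 0], [0, 0, 0], 0.5], [[0.0093, -0.0062, 0], [0, 0, 0], 0.5], [[0.0093, -0.0062, 0], [0, 0, 0], 0.5], [[0, 0, -0.012], [0, 0, 0], 0.5], [[0, 0, -0.012], [0, 0, 0], 0.5], [[0, 0, -0.012], [0, 0, 0], 0.5], [[0, 0, -0.012], [0, 0, 0], 0.5], [[0, 0, -0.012], [0, 0, 0], 0.5], [[0, 0, -0.01], [0, 0, 0], 0.5], [[0, 0, -0.01], [0, 0, 0], 0.5], [[0, 0, -0.008], [0, 0, 0], 0.5]]}}

```text
time: 10.77
eef_pos: [580.1, -163.9, 20.2]
ee_rot: [-0.0, 0.656, 0.755, -0.0]
force: [-1.1, -0.0, 0.6]
width: 42.6
grip_force: 0.0
```

{"api": "play_rows", "payload": {"increments": [[[0, 0, 0], [0, 0, 0], 0.1], [[0, 0, 0], [0, 0, 0], 0], [[0, 0, 0], [0, 0, 0], 0], [[0, 0, 0], [0, 0, 0], 0], [[0, 0, 0], [0, 0, 0], 0]], "force": 40}}

```text
time: 11.18
eef_pos: [579.9, -164.0, 21.4]
ee_rot: [-0.0, 0.656, 0.755, -0.0]
force: [-6.1, -1.2, -6.9]
width: 18.3
grip_force: 39.6
```

{"api": "play_rows", "payload": {"increments": [[[0.00115, -0.0088, 0], [0, 0, 0], 0], [[0.00115, -0.0088, 0], [0, 0, 0], 0], [[0.00115, -0.0088, 0], [0, 0, 0], 0], [[0.00115, -0.0088, 0], [0, 0, 0], 0], [[0.00115, -0.0088, 0], [0, 0, 0], 0], [[0.00115, -0.0088, 0], [0, 0, 0], 0], [[0.00115, -0.0088, 0], [0, 0, 0], 0], [[0.00115, -0.0088, 0], [0, 0, 0], 0], [[0.00115, -0.0088, 0], [0, 0, 0], 0], [[0.00115, -0.0088, 0], [0, 0, 0], 0], [[0.00115, -0.0088, 0], [0, 0, 0], 0], [[0.00115, -0.0088, 0], [0, 0, 0], 0], [[0.00115, -0.0088, 0], [0, 0, 0], 0], [[0.00115, -0.0088, 0], [0, 0, 0], 0], [[0.00115, -0.0088, 0], [0, 0, 0], 0], [[0.00115, -0.0088, 0], [0, 0, 0], 0], [[0, 0, 0], [0, 0, 0], 0], [[0, 0, 0], [0, 0, 0], 0]]}}

```text
time: 12.68
eef_pos: [598.2, -304.8, 21.3]
ee_rot: [-0.001, 0.656, 0.755, -0.0]
force: [-7.6, 1.5, -4.5]
width: 18.8
grip_force: 40.9
```

{"api": "play_rows", "payload": {"increments": [[[0.0003, -0.002, 0], [0, 0, 0], 0], [[0.0003, -0.002, 0], [0, 0, 0], 0], [[0, 0, 0], [0, 0, 0], 0]]}}

```text
time: 12.93
eef_pos: [598.3, -305.7, 21.1]
ee_rot: [-0.003, 0.656, 0.755, 0.001]
force: [-14.3, 24.0, 3.1]
width: 18.7
grip_force: 41.9
```

{"api": "play_rows", "payload": {"increments": [[[0, 0, 0], [0, 0, 0], 0.5], [[0, 0, 0], [0, 0, 0], 0.5], [[0, 0, 0], [0, 0, 0], 0.5], [[0, 0, 0], [0, 0, 0], 0.5], [[0, 0, 0.015], [0, 0, 0], 0.6], [[0, 0, 0.02], [0, 0, 0], 0.8], [[0, 0, 0.02], [0, 0, 0], 1], [[0, 0.02, 0.02], [0, 0, 0], 1], [[0, 0.03, 0.015], [0, 0, 0], 1], [[0, 0.03, 0], [0, 0, 0], 1], [[0, 0.03, 0], [0, 0, 0], 1], [[0, 0.03, 0], [0, 0, 0], 1]]}}

```text
time: 13.93
eef_pos: [599.5, -167.8, 112.1]
ee_rot: [0.001, 0.656, 0.755, 0.0]
force: [0.4, 0.6, 0.8]
width: 85.4
grip_force: 0.0
```

```bash
python3 - <<'E'
from h import *
for n in("scene","side"):
    im=bot.get_image(n); f=im["frame"]; hsv=cv2.cvtColor(f,cv2.COLOR_RGB2HSV); S=hsv[...,1].astype(int);V=hsv[...,2]
    for t in("carriage_handle","nest_home","nest_apron","plunger_grip"):
        for d in bot.pinpoint(t,im)[:1]: print(n,t,round(d["score"],2),np.round(world(im,d["at"]),1),pix(im,d["at"]))
    P=cloud(im,np.ones(S.shape,bool)); Q=P[(abs(P[:,0]-599)<30)&(abs(P[:,1]+303)<30)&(P[:,2]>74)&(P[:,2]<95)]
    if len(Q)>4: print("handle",cv2.minAreaRect(Q[:,:2].astype(np.float32)))
    P=cloud(im,(S<60)&(V>110)); Q=P[(P[:,0]>480)&(P[:,0]<760)&(P[:,1]<-130)&(P[:,1]>-400)&(P[:,2]>28)&(P[:,2]<36)]
    print("carr",len(Q),cv2.minAreaRect(Q[:,:2].astype(np.float32)))
    np.save(n+"z.npy",cloud(im,np.ones(S.shape,bool)))
    cv2.imwrite(f"pics/c_{n}.png",cv2.cvtColor(f,cv2.COLOR_RGB2BGR))
    E=np.array(im["extrinsics"]); print("cam",np.linalg.inv(E)[:3,3])
a=cv2.imread("pics/c_scene.png")[170:330,0:200]; b=cv2.imread("pics/c_side.png")[90:220,210:372]
cv2.imwrite("pics/c.png",np.hstack([cv2.resize(a,(400,320),interpolation=2),cv2.resize(b,(400,320),interpolation=2)]))
E
```

```text
scene carriage_handle 0.82 [ 600.3 -308.9   69.6] (10, 240)
scene nest_home 0.6 [ 649.2 -218.3   46.6] (61, 265)
scene nest_apron 0.84 [ 557.5 -233.    51.2] (60, 225)
scene plunger_grip 0.63 [487.  -99.9 110.5] (127, 171)
handle ((599.1277465820312, -302.8994445800781), (19.8212947845459, 18.73863410949707), 45.72564697265625)
carr 2483 ((600.1642456054688, -252.01434326171875), (205.2358856201172, 131.65252685546875), 7.600239276885986)
cam [1206.07965914   49.90326406  738.39364584]
side carriage_handle 0.76 [ 596.6 -302.8   68.2] (315, 127)
side nest_home 0.63 [ 650.7 -223.3   54.2] (288, 138)
side nest_apron 0.82 [ 555.1 -231.6   51.4] (320, 145)
side plunger_grip 0.52 [ 488.4 -106.5  109.6] (332, 151)
handle ((595.8194580078125, -298.0085144042969), (14.874895095825195, 16.390962600708008), 20.98985481262207)
carr 330 ((577.3292236328125, -243.21426391601562), (123.23153686523438, 147.40538024902344), 50.571311950683594)
cam [272.87652079 776.92520517 589.13218373]
```

View pics/c.png

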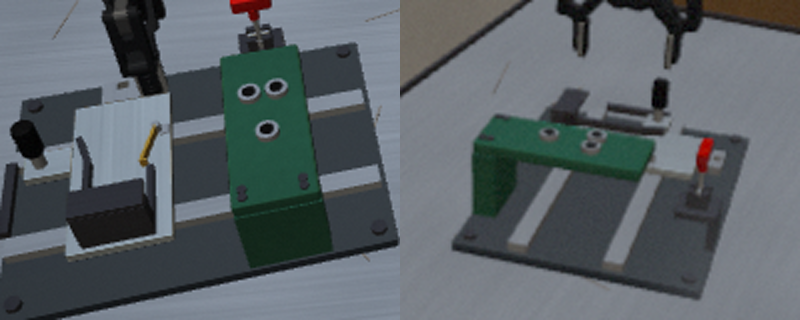

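The scene crop shows the carriage out, the nest mouth with the brass catch at about (150,145) of the crop, and the handle at the left. Going to the silver box, fingers open along its length.

{"api": "play_rows", "payload": {"increments": [[[-0.0061, 0.0271, 0], [0, 0, -0.0113], 1], [[-0.0061, 0.0271, 0], [0, 0, -0.0113], 1], [[-0.0061, 0.0271, 0], [0, 0, -0.0113], 1], [[-0.0061, 0.0271, 0], [0, 0, -0.0113], 1], [[-0.0061, 0.0271, 0], [0, 0, -0.0113], 1], [[-0.0061, 0.0271, 0], [0, 0, -0.0113], 1], [[-0.0061, 0.0271, 0], [0, 0, -0.0113], 1], [[-0.0061, 0.0271, 0], [0, 0, -0.0113], 1], [[-0.0061, 0.0271, 0], [0, 0, -0.0113], 1], [[-0.0061, 0.0271, 0], [0, 0, -0.0113], 1], [[-0.0061, 0.0271, 0], [0, 0, 0], 1], [[-0.0061, 0.0271, 0], [0, 0, 0], 1], [[-0.0061, 0.0271, 0], [0, 0, 0], 1], [[-0.0061, 0.0271, 0], [0, 0, 0], 1], [[-0.0061, 0.0271, 0], [0, 0, 0], 1], [[0, 0, 0], [0, 0, 0], 1], [[0, 0, 0], [0, 0, 0], 1]]}}

```text
time: 15.85
eef_pos: [507.7, 238.4, 111.3]
ee_rot: [-0.0, 0.697, 0.717, -0.0]
force: [-0.1, -0.5, -0.6]
width: 85.5
grip_force: 0.0
```

```bash
python3 - <<'E'
from h import *
im=wrist(["blank_center","box_blue_center","box_red_center"])
cv2.imwrite("pics/w3.png",cv2.cvtColor(im["frame"],cv2.COLOR_RGB2BGR))
E
```

```text
blank_center 0.74 [504.6 238.4  28.6]
blank_center 0.72 [625.2 274.8  18.4]
box_blue_center 0.57 [508.1 293.7  24.9]
box_red_center 0.81 [504.5 350.7  28.7]
```

View pics/w3.png

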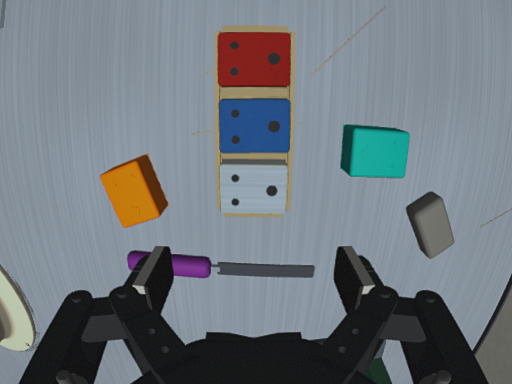

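The wrist view shows the silver box at (253,188) under the gripper's centre line, with the fingers spanning its ends. Lowering 95 mm first, then checking tip height by depth.

{"api": "play_rows", "payload": {"increments": [[[0, 0, -0.013], [0, 0, 0], 1], [[0, 0, -0.013], [0, 0, 0], 1], [[0, 0, -0.013], [0, 0, 0], 1], [[0, 0, -0.013], [0, 0, 0], 1], [[0, 0, -0.013], [0, 0, 0], 1], [[0, 0, -0.013], [0, 0, 0], 1], [[0, 0, -0.013], [0, 0, 0], 1], [[0, 0, -0.004], [0, 0, 0], 1], [[0, 0, 0], [0, 0, 0], 1]]}}

```text
time: 16.8
eef_pos: [507.6, 236.8, 15.6]
ee_rot: [-0.0, 0.698, 0.716, -0.001]
force: [0.2, -0.2, 0.1]
width: 85.3
grip_force: 0.0
```

```bash
python3 - <<'E'
from h import *
print(bot.state()["eef_pos"])
for n in("scene","side"):
    im=bot.get_image(n); P=cloud(im,np.ones((384,512),bool))
    for x0 in(458,557):
        Q=P[(abs(P[:,0]-x0)<14)&(abs(P[:,1]-238)<16)&(P[:,2]>46)&(P[:,2]<130)]
        print(n,x0,len(Q),np.histogram(Q[:,2],range(46,131,4))[0],np.round(Q[:,:2].min(0)),np.round(Q[:,:2].max(0)))
E
```

```text
[507.60188989 236.7937603   15.62446115]
scene 458 86 [ 0  0  0  0  4  6 12  8 11  9  8  5  6  4  9  2  2  0  0  0  0] [457. 223.] [468. 237.]
scene 557 184 [ 0  0  0  0  4  4 10 15 18 18 19 16  7  0  1  2  7 19 19  9 16] [545. 222.] [571. 248.]
side 458 316 [ 0  0  0  0  0  5 11  9 17 16 14 24 15 14  7 16 23 62 33 25 25] [444. 223.] [471. 254.]
side 557 290 [ 0  0  0  0  1 12 13 17 15 17 21 16 16 19 11 12 19 40 34 11 16] [544. 227.] [571. 254.]
```

Open tips are at about z=64, clear of the box ends. Down 36 more, then close.

{"api": "play_rows", "payload": {"increments": [[[0, 0.001, -0.008], [0, 0, 0], 1], [[0, 0.0005, -0.008], [0, 0, 0], 1], [[0, 0, -0.008], [0, 0, 0], 1], [[0, 0, -0.007], [0, 0, 0], 1], [[0, 0, -0.005], [0, 0, 0], 1], [[0, 0, 0], [0, 0, 0], 0.8], [[0, 0, 0], [0, 0, 0], 0.6], [[0, 0, 0], [0, 0, 0], 0.4], [[0, 0, 0], [0, 0, 0], 0.4], [[0, 0, 0], [0, 0, 0], 0.4], [[0, 0, 0], [0, 0, 0], 0.4]], "force": 40}}

```text
time: 17.82
eef_pos: [507.9, 239.2, -19.4]
ee_rot: [0.0, 0.697, 0.717, 0.0]
force: [-0.2, -0.5, -0.0]
width: 58.7
grip_force: 44.0
```

{"api": "play_rows", "payload": {"increments": [[[0, 0, 0.006], [0, 0, 0], 0.4], [[0, 0, 0.01], [0, 0, 0], 0.4], [[0, 0, 0.013], [0, 0, 0], 0.4], [[0, 0, 0.013], [0, 0, 0], 0.4], [[0, 0, 0.013], [0, 0, 0], 0.4], [[0, 0, 0.013], [0, 0, 0], 0.4], [[0, 0, 0.013], [0, 0, 0], 0.4], [[0, 0, 0.013], [0, 0, 0], 0.4], [[0, 0, 0.013], [0, 0, 0], 0.4], [[0, 0, 0.013], [0, 0, 0], 0.4], [[0, 0, 0], [0, 0, 0], 0.4]]}}

```text
time: 18.73
eef_pos: [509.0, 239.6, 104.0]
ee_rot: [0.001, 0.697, 0.717, 0.002]
force: [-0.7, 0.6, -1.9]
width: 59.2
grip_force: 44.0
```

{"api": "play_rows", "payload": {"increments": [[[0.0028, -0.0262, 0], [0, 0, 0.0103], 0.4], [[0.0028, -0.0262, 0], [0, 0, 0.0103], 0.4], [[0.0028, -0.0262, 0], [0, 0, 0.0103], 0.4], [[0.0028, -0.0262, 0], [0, 0, 0.0103], 0.4], [[0.0028, -0.0262, 0], [0, 0, 0.0103], 0.4], [[0.0028, -0.0262, 0], [0, 0, 0.0103], 0.4], [[0.0028, -0.0262, 0], [0, 0, 0.0103], 0.4], [[0.0028, -0.0262, 0], [0, 0, 0.0103], 0.4], [[0.0028, -0.0262, 0], [0, 0, 0.0103], 0.4], [[0.0028, -0.0262, 0], [0, 0, 0.0103], 0.4], [[0.0028, -0.0262, 0], [0, 0, 0], 0.4], [[0.0028, -0.0262, 0], [0, 0, 0], 0.4], [[0.0028, -0.0262, 0], [0, 0, 0], 0.4], [[0.0028, -0.0262, 0], [0, 0, 0], 0.4], [[0.0028, -0.0262, 0], [0, 0, 0], 0.4], [[0.0028, -0.0262, 0], [0, 0, 0], 0.4], [[0.0028, -0.0262, 0], [0, 0, 0], 0.4], [[0.0028, -0.0262, 0], [0, 0, 0], 0.4], [[0, 0, 0], [0, 0, 0], 0.4], [[0, 0, 0], [0, 0, 0], 0.4]]}}

```text
time: 20.4
eef_pos: [557.9, -233.5, 100.0]
ee_rot: [-0.0, 0.66, 0.751, -0.0]
force: [0.4, 0.6, -1.8]
width: 59.5
grip_force: 43.9
```

```bash
python3 - <<'E'
from h import *
print(bot.state()["eef_pos"],bot.state()["width"])
for n in("scene","side"):
    im=bot.get_image(n)
    for t in("nest_apron","nest_home","blank_center"):
        for d in bot.pinpoint(t,im)[:2]: print(n,t,round(d["score"],2),np.round(world(im,d["at"]),1),pix(im,d["at"]))
im=wrist(["nest_apron","nest_home","blank_center"])
cv2.imwrite("pics/w4.png",cv2.cvtColor(im["frame"],cv2.COLOR_RGB2BGR))
E
```

```text
[ 557.92610812 -233.45936368   99.96100551] 59.477045026913075
scene nest_apron 0.71 [ 558.5 -233.4   49.1] (60, 226)
scene nest_home 0.56 [ 647.2 -222.9   51.3] (58, 262)
scene blank_center 0.92 [622.3 268.4  16.9] (325, 238)
scene blank_center 0.81 [391.7 221.6  16. ] (281, 162)
side nest_home 0.62 [ 650.2 -221.8   55. ] (288, 138)
side blank_center 0.87 [385.2 226.7  19.1] (327, 281)
side blank_center 0.85 [623.6 272.9  18.6] (206, 257)
nest_apron 0.7 [ 556.9 -234.3   48.6]
nest_home 0.79 [ 647.1 -224.3   48.9]
blank_center 0.31 [ 486.5 -100.8  115.7]
```

View pics/w4.png

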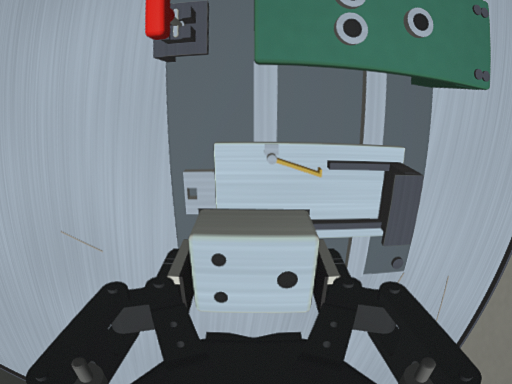

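The box is held level above the apron, and the nest lies to the right (rails at about (360,165)–(350,225)). The pose agrees with the apron estimates. Lowering.

{"api": "play_rows", "payload": {"increments": [[[0, 0, -0.013], [0, 0, 0], 0.4], [[0, 0, -0.013], [0, 0, 0], 0.4], [[0, 0, -0.013], [0, 0, 0], 0.4], [[0, 0, -0.013], [0, 0, 0], 0.4], [[0, 0, -0.013], [0, 0, 0], 0.4], [[0, 0, -0.012], [0, 0, 0], 0.4], [[0, 0, -0.007], [0, 0, 0], 0.4], [[0, 0, -0.005], [0, 0, 0], 0.4], [[0, 0, -0.003], [0, 0, 0], 0.4], [[0, 0, 0], [0, 0, 0], 0.4]]}}

```text
time: 21.83
eef_pos: [558.2, -232.4, 8.1]
ee_rot: [-0.0, 0.66, 0.752, -0.0]
force: [0.2, 0.4, -1.2]
width: 59.3
grip_force: 44.0
```

{"api": "play_rows", "payload": {"increments": [[[0, 0, -0.001], [0, 0, 0], 0.4], [[0, 0, -0.001], [0, 0, 0], 0.4], [[0, 0, -0.001], [0, 0, 0], 0.4], [[0, 0, 0], [0, 0, 0], 0.4]]}}

```text
time: 22.17
eef_pos: [558.3, -232.5, 5.6]
ee_rot: [0.0, 0.66, 0.752, -0.0]
force: [-0.5, -1.0, -2.0]
width: 59.3
grip_force: 44.0
```

{"api": "play_rows", "payload": {"increments": [[[0, 0, -0.001], [0, 0, 0], 0.4], [[0, 0, 0], [0, 0, 0], 0.4]]}}

```text
time: 22.33
eef_pos: [558.4, -232.5, 4.6]
ee_rot: [0.0, 0.66, 0.752, -0.0]
force: [-0.1, -0.4, -2.2]
width: 59.3
grip_force: 43.9
```

{"api": "play_rows", "payload": {"increments": [[[0, 0, 0], [0, 0, 0], 0.6], [[0, 0, 0], [0, 0, 0], 0.8], [[0, 0, 0], [0, 0, 0], 1], [[0, 0, 0], [0, 0, 0], 1], [[0, 0, 0], [0, 0, 0], 1], [[0, 0, 0.01], [0, 0, 0], 1], [[0, 0, 0.02], [0, 0, 0], 1], [[0, 0, 0.02], [0, 0, 0], 1], [[0, 0, 0.02], [0, 0, 0], 1]]}}

```text
time: 23.08
eef_pos: [558.2, -232.4, 76.1]
ee_rot: [0.0, 0.66, 0.752, -0.0]
force: [-0.6, -0.3, -0.3]
width: 85.8
grip_force: 0.0
```

{"api": "play_rows", "payload": {"increments": [[[0, 0, 0], [0, 0, -0.12], 1], [[0, 0, 0], [0, 0, -0.12], 1], [[0, 0, 0], [0, 0, -0.12], 1], [[0, 0, 0], [0, 0, -0.12], 1], [[0, 0, 0], [0, 0, -0.12], 1], [[0, 0, 0], [0, 0, -0.12], 1], [[0, 0, 0], [0, 0, -0.12], 1], [[0, 0, 0], [0, 0, -0.12], 1], [[0, 0, 0], [0, 0, -0.12], 1], [[0, 0, 0], [0, 0, -0.12], 1], [[0, 0, 0], [0, 0, -0.12], 1], [[0, 0, 0], [0, 0, -0.12], 1], [[0, 0, 0], [0, 0, -0.13], 1], [[0, 0, 0], [0, 0, 0], 1]]}}

```text
time: 24.25
eef_pos: [558.4, -232.5, 75.3]
ee_rot: [0.0, 0.998, 0.064, 0.0]
force: [-0.0, -0.5, -0.9]
width: 85.4
grip_force: 0.0
```

```bash
python3 - <<'E'
from h import *
s=bot.state(); print(s["eef_pos"],s["ee_rot"],s["width"])
for n in("scene","side"):
    im=bot.get_image(n); P=cloud(im,np.ones((384,512),bool))
    Q=P[(abs(P[:,0]-558)<60)&(abs(P[:,1]+233)<45)&(P[:,2]>60)&(P[:,2]<74)]
    if len(Q)>5: print(n,len(Q),cv2.minAreaRect(Q[:,:2].astype(np.float32)),np.median(Q[:,2]))
im=wrist(["nest_home","nest_apron","blank_center","carriage_handle"])
cv2.imwrite("pics/w5.png",cv2.cvtColor(im["frame"],cv2.COLOR_RGB2BGR))
E
```

```text
[ 558.37356686 -232.49073846   75.26973933] [1.33580415e-04 9.97922338e-01 6.44277112e-02 2.43096778e-04] 85.39870320178784
scene 659 ((559.171142578125, -233.2838134765625), (64.83482360839844, 45.80766296386719), 6.12654972076416) 67.88450409822508
side 198 ((557.3339233398438, -232.18231201171875), (59.817176818847656, 52.61946105957031), 8.427206993103027) 66.3260227890649
nest_home 0.72 [ 648.  -225.    49.1]
carriage_handle 0.73 [ 594.6 -303.1   70.7]
```

View pics/w5.png

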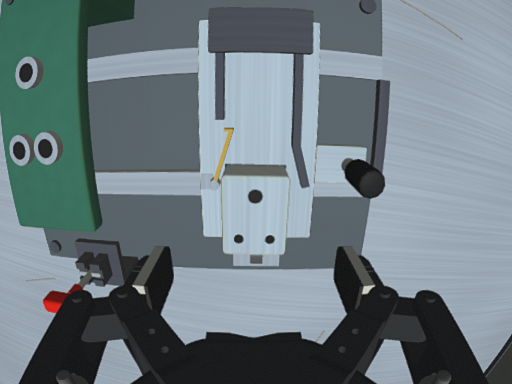

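The box stands upright on the apron, pointing at the nest, with the rails at columns 222 and 297 and the box centred at about 255. I'll compute the rail centre line from this picture.

```bash
python3 - <<'E'
from h import *
s=bot.state(); q=s["ee_rot"]; M=R.from_quat([q[1],q[2],q[3],q[0]]).as_matrix(); t=np.array(s["eef_pos"])
im=bot.get_image("wrist"); m=np.array(im["mount"]); V=cv2.cvtColor(im["frame"],cv2.COLOR_RGB2GRAY)
def ray(u,v,z):
    x,y=(u-im["cx"])/im["fx"],(v-im["cy"])/im["fy"]; r=np.hypot(x,y)
    d=np.array([np.sin(r)*x/r,np.sin(r)*y/r,np.cos(r)]); o=M@m[:3,3]+t; d=M@m[:3,:3]@d
    return o+d*(z-o[2])/d[2]
ex=np.array([np.cos(.129),np.sin(.129)]); ey=np.array([-ex[1],ex[0]])
for v in(60,70,80,90,100,110):
    row=V[v].astype(int); L=[u for u in range(208,240) if row[u]<110]; Rr=[u for u in range(280,315) if row[u]<110]
    a,b=ray(max(L)+.5,v,42),ray(min(Rr)-.5,v,42); c=(a+b)/2
    d=c[:2]-t[:2]; print(v,max(L),min(Rr),"width",round(np.linalg.norm(a-b),1),"jig x,y from TCP",np.round([d@ex,d@ey],1))
for v in(200,215):
    print(V[v,212:300:1].tolist())
E
```

```text
60 223 294 width 48.7 jig x,y from TCP [107.   -2.6]
70 223 293 width 48.1 jig x,y from TCP [99.7 -2.3]
80 224 293 width 47.5 jig x,y from TCP [92.6 -2.8]
90 224 293 width 47.6 jig x,y from TCP [85.4 -2.8]
100 223 293 width 48.5 jig x,y from TCP [78.3 -2.6]
110 223 293 width 48.7 jig x,y from TCP [71.1 -2.6]
[189, 192, 188, 186, 187, 194, 194, 187, 177, 145, 181, 184, 183, 185, 185, 187, 191, 193, 192, 188, 186, 186, 188, 187, 186, 186, 187, 186, 187, 185, 185, 189, 191, 189, 186, 184, 164, 90, 46, 37, 43, 44, 45, 44, 46, 44, 41, 39, 61, 123, 178, 192, 186, 185, 187, 190, 193, 195, 194, 190, 191, 191, 191, 189, 187, 191, 192, 192, 187, 184, 184, 184, 183, 186, 191, 191, 164, 163, 186, 185, 183, 180, 180, 186, 182, 182, 182, 185]
[192, 192, 191, 187, 187, 191, 197, 191, 182, 155, 163, 183, 184, 184, 185, 186, 191, 193, 191, 188, 187, 186, 186, 187, 185, 184, 186, 188, 186, 185, 184, 187, 190, 186, 182, 180, 180, 182, 186, 189, 188, 188, 188, 187, 188, 189, 190, 191, 191, 190, 189, 185, 184, 185, 188, 191, 196, 195, 192, 191, 191, 190, 187, 187, 188, 192, 193, 187, 186, 183, 182, 183, 186, 191, 193, 160, 164, 187, 186, 185, 182, 181, 186, 185, 183, 182, 185, 185]
```

The nest axis lies 2.5 mm towards jig -y of the tool. I'll grip by the sides 6 mm behind the box centre, with tips above the rails.

{"api": "play_rows", "payload": {"increments": [[[-0.002, -0.0003, -0.009], [0, 0, 0], 1], [[-0.002, -0.0003, -0.009], [0, 0, 0], 1], [[-0.002, -0.0002, -0.009], [0, 0, 0], 1], [[0, 0, -0.009], [0, 0, 0], 1], [[0, 0, -0.009], [0, 0, 0], 1], [[0, 0, -0.009], [0, 0, 0], 1], [[0, 0, -0.008], [0, 0, 0], 1], [[0, 0, -0.004], [0, 0, 0], 1], [[0, 0, 0], [0, 0, 0], 0.8], [[0, 0, 0], [0, 0, 0], 0.6], [[0, 0, 0], [0, 0, 0], 0.4], [[0, 0, 0], [0, 0, 0], 0.4], [[0, 0, 0], [0, 0, 0], 0.4], [[0, 0, 0], [0, 0, 0], 0.4]], "force": 30}}

```text
time: 25.82
eef_pos: [552.6, -233.4, 9.2]
ee_rot: [0.0, 0.998, 0.068, 0.0]
force: [-0.7, 0.3, 5.8]
width: 45.7
grip_force: 31.7
```

{"api": "play_rows", "payload": {"increments": [[[0.005, 0, 0.0005], [0, 0, 0], 0.4], [[0.005, 0, 0], [0, 0, 0], 0.4], [[0.005, 0, 0], [0, 0, 0], 0.4], [[0.005, 0, 0], [0, 0, 0], 0.4], [[0.00496, 0.00064, 0], [0, 0, 0], 0.4], [[0.00496, 0.00064, 0], [0, 0, 0], 0.4], [[0.00496, 0.00064, 0], [0, 0, 0], 0.4], [[0.00496, 0.00064, 0], [0, 0, 0], 0.4], [[0, 0, 0], [0, 0, 0], 0.4]]}}

```text
time: 26.57
eef_pos: [593.4, -231.0, 9.2]
ee_rot: [0.0, 0.998, 0.068, 0.001]
force: [3.5, -2.0, 4.4]
width: 45.6
grip_force: 31.7
```

{"api": "play_rows", "payload": {"increments": [[[0.00496, 0.00064, 0], [0, 0, 0], 0.4], [[0.00496, 0.00064, 0], [0, 0, 0], 0.4], [[0.00496, 0.00064, 0], [0, 0, 0], 0.4], [[0.00496, 0.00064, 0], [0, 0, 0], 0.4], [[0.00496, 0.00064, 0], [0, 0, 0], 0.4], [[0.00496, 0.00064, 0], [0, 0, 0], 0.4], [[0, 0, 0], [0, 0, 0], 0.4]]}}

```text
time: 27.15
eef_pos: [622.8, -227.0, 9.2]
ee_rot: [0.0, 0.998, 0.068, 0.0]
force: [2.9, -1.7, 3.5]
width: 45.6
grip_force: 31.6
```

```bash
python3 - <<'E'
from h import *
im=bot.get_image("scene"); print(bot.state()["eef_pos"],bot.state()["force"])
P=cloud(im,np.ones((384,512),bool)); Q=P[(abs(P[:,0]-620)<70)&(abs(P[:,1]+225)<45)&(P[:,2]>65)&(P[:,2]<71)]
print(len(Q),cv2.minAreaRect(Q[:,:2].astype(np.float32)))
E
```

```text
[ 622.74957238 -226.96928275    9.21145819] [ 3.87764801 -1.69315345  3.97720819]
689 ((641.5885009765625, -216.85536193847656), (93.26573944091797, 71.30879211425781), 66.54349517822266)
```

{"api": "play_rows", "payload": {"increments": [[[0.00496, 0.00064, 0], [0, 0, 0], 0.4], [[0.00496, 0.00064, 0], [0, 0, 0], 0.4], [[0.00496, 0.00064, 0], [0, 0, 0], 0.4], [[0.003, 0.0004, 0], [0, 0, 0], 0.4], [[0, 0, 0], [0, 0, 0], 0.4]]}}

```text
time: 27.62
eef_pos: [640.1, -224.7, 9.2]
ee_rot: [0.0, 0.998, 0.068, 0.0]
force: [-0.2, -3.0, 5.5]
width: 45.3
grip_force: 31.6
```

{"api": "play_rows", "payload": {"increments": [[[0.002, 0.00026, 0], [0, 0, 0], 0.4], [[0.002, 0.00026, 0], [0, 0, 0], 0.4], [[0, 0, 0], [0, 0, 0], 0.4]]}}

```text
time: 27.87
eef_pos: [642.4, -224.3, 9.1]
ee_rot: [-0.0, 0.998, 0.068, -0.002]
force: [-15.3, -3.0, 13.7]
width: 45.6
grip_force: 31.5
```

A -15 N reading after about 91 mm of travel: it's against the back stop. Releasing, rising, and checking the catch.

{"api": "play_rows", "payload": {"increments": [[[0.001, 0.0001, 0], [0, 0, 0], 0.4], [[0, 0, 0], [0, 0, 0], 0.7], [[0, 0, 0], [0, 0, 0], 0.75], [[0, 0, 0], [0, 0, 0], 0.75], [[0, 0, 0], [0, 0, 0], 0.75], [[0, 0, 0.01], [0, 0, 0], 0.75], [[0, 0, 0.02], [0, 0, 0], 0.75], [[-0.01, -0.001, 0.02], [0, 0, 0], 0.75], [[-0.02, -0.002, 0.02], [0, 0, 0], 0.75], [[-0.02, -0.002, 0.02], [0, 0, 0], 0.75], [[-0.02, -0.002, 0.01], [0, 0, 0], 0.75], [[-0.02, -0.002, 0], [0, 0, 0], 0.75], [[0, 0, 0], [0, 0, 0], 0.75]]}}

```text
time: 28.95
eef_pos: [552.7, -233.3, 110.9]
ee_rot: [0.001, 0.998, 0.067, 0.001]
force: [-0.7, -0.1, -0.8]
width: 64.0
grip_force: 0.0
```

```bash
python3 - <<'E'
from h import *
w=bot.get_image("wrist"); s=bot.get_image("scene"); print(bot.state()["eef_pos"])
a=cv2.resize(w["frame"][0:280,150:380],(493,600),interpolation=2); b=cv2.resize(s["frame"][200:310,0:110],(300,300),interpolation=2)
cv2.imwrite("pics/f.png",cv2.cvtColor(np.hstack([a,np.pad(b,((0,300),(0,0),(0,0)))]),cv2.COLOR_RGB2BGR))
E
```

```text
[ 554.7298904  -233.05001771  110.0442681 ]
```

View pics/f.png

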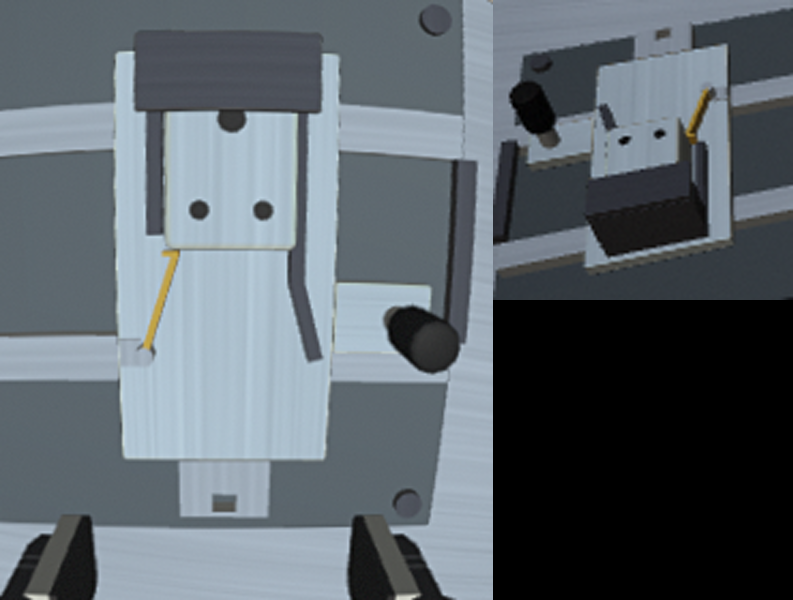

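The picture shows the box under the lip at (230,180). The brass nose at (170,255) is sprung in behind its trailing edge, so the catch has clicked. Last check of carriage and plunger, then hand in.

```bash
python3 - <<'E'
from h import *
im=bot.get_image("scene"); P=cloud(im,np.ones((384,512),bool))
Q=P[(abs(P[:,0]-599)<30)&(abs(P[:,1]+303)<30)&(P[:,2]>74)&(P[:,2]<95)]; c=cv2.minAreaRect(Q[:,:2].astype(np.float32))[0]
hsv=cv2.cvtColor(im["frame"],cv2.COLOR_RGB2HSV); P=cloud(im,((hsv[...,0]<8)|(hsv[...,0]>172))&(hsv[...,1]>130))
Q=P[(abs(P[:,0]-488)<30)&(abs(P[:,1]+102)<30)&(P[:,2]>95)]; z=np.percentile(Q[:,2],[50,90])
print(c,z,cv2.minAreaRect(Q[:,:2].astype(np.float32)))
if np.hypot(c[0]-599.1,c[1]+302.9)<2.5 and z[1]>114: print(bot.close_job())
E
```

```text
(598.8576049804688, -301.0823059082031) [116.02301533 119.95648233] ((487.70343017578125, -103.7413330078125), (15.478724479675293, 36.25864028930664), 2.552450180053711)
the job is handed in; nothing more can be done
None
```

The bare enclosure is in the nest with the brass catch sprung in behind it, the carriage is drawn out, and the plunger is parked up. I handed the job in after about 29 s of robot time; I planned no contact with the painted boxes, file or sanding block, but did not re-check them at the end.

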